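# Remove the transport spacers and bring the carriage home

### The job

The sliding carriage of the optical bench is still blocked by two white transport spacers, wedged in the narrow gaps on either side of it. Draw each spacer up out of its gap by its exposed top edge and lower it end-down, same end up as now, into the rack pocket of its own size until it stands on the pocket's floor; once both are stored, slide the carriage fully home against the lamp head. Leave the screwdriver on the bench, the bottle beside it and the post in the rack where they are.

Things in the scene. Friction and masses are not known exactly. Their poses are not given: they have to be found in the camera images.
- bench: Fixed optical bench; origin on the table under the middle of its guideway, y along the guideway, z up. A black deck, 12 mm thick (x -100 to +90, y -165 to +165 mm), carries lamp head, carriage and detector in a row along y, all with flat tops 122 mm above the table. On each side of the carriage is a gap, 23 mm wide at the start, open at its top and x sides, 110 mm deep down to the deck.
- lamp_head (a point): Top centre of the lamp head: fixed beige block with black slots in its top, x +-65 mm, y +83 to +153 mm in the bench's frame, top 122 mm above the table. Home side of the carriage.
- detector (a point): Top centre of the detector: fixed light grey block, x +-45 mm, y -133 to -83 mm in the bench's frame, top 122 mm above the table.
- carriage (a joint): Position of the carriage (dark metal block, 90 mm along the bench's x, 120 mm along y, top 122 mm up) along the bench's y, m. 0 at the start, midway; +0.023 fully home, touching the lamp head; -0.023 touching the detector. It slides with about 4 N of friction and stays where it is left; the spacers block it.
- tab (a point): Top centre of the upright aluminium tab in the middle of the carriage's top: 40 mm along the bench's x, 14 mm along its y, standing 36 mm above the carriage's top. Grip or push it to slide the carriage.
- wide: Wide white plastic spacer, a loose flat bar 70 mm wide (its x), 22 mm thick (y), 150 mm tall (z, up), about 0.3 kg; origin at the centre of its lower end. It stands on the deck in either of the two gaps, its thickness across the gap with 0.5 mm to spare on each side, its axes along the bench's, its top edge 40 mm above the blocks beside it.
- slim: Slim white plastic spacer, like the wide one but 45 mm wide (x), 22 mm thick (y), 150 mm tall, about 0.2 kg; origin at the centre of its lower end. It stands in the other gap.
- rack: Fixed aluminium rack, 193 (x) by 44 (y) by 78 mm tall, origin under its centre. Three pockets open upward in a row along its x, each 28 mm across y and 70 mm deep (floor 8 mm above the table), walls 8 mm: the wide one 76 mm along x, centred at x = -50.5 mm; the slim one 51 mm, at x = +21 mm; a small one 34 mm, at x = +71.5 mm, which holds a round post.
- pocket_wide (a point): Centre of the floor of the rack's wide pocket (76 x 28 mm, 70 mm deep), axes as the rack's.
- pocket_slim (a point): Centre of the floor of the rack's slim pocket (51 x 28 mm, 70 mm deep), axes as the rack's.
- post: Bystander: round metal post, 25 mm diameter, 150 mm tall, standing loosely in the rack's small pocket; origin at its lower end.
- driver: Bystander: screwdriver, 160 mm long, lying on the front (-x) strip of the bench's deck; origin at its underside.
- bottle: Bystander: amber bottle, 38 mm diameter, 95 mm tall, between bench and rack; origin at its underside.
Not all that is in view belongs to the job. Leave any pink look-alike of the rack alone. Leave any pink look-alike of the slim alone.

How it is judged:
By the outcome, as a careful person would: the job done as asked, in the order asked, and still so for the second after the job is handed in, with the robot touching nothing.
It also fails if it takes over 72 s, if anything falls off the work surface, if the arm or the gripper's body presses on something with over 40 N, if the wrist force passes 120 N, or if a joint passes its speed limit or range.

### The arm

A 7-joint arm with a two-finger parallel gripper is mounted at the origin on the work surface. World frame = base frame: x ahead of the robot, y to its left, z up, the work surface at z = 0. Lengths are in mm, angles in rad, forces in N, time in s.
With the tool pointing down it reaches from about 350 to 900 mm from the base axis. Payload 7.2 kg.
Tool frame: the origin (TCP) lies on the centre line of the jaws, within the pads' length; the fingertips stand 8 mm ahead of it and the grasp point (between the pads) lies 11 mm behind it; z points along the fingers, y is the line along which they close (so a half turn about z gives the same grasp; the last joint's range is limited). The gripper opens to 88 mm and grips with 3 to 60 N. Pads are 20 mm wide; open, the fingers measure 115 mm over their backs; the gripper's body (75 mm by 178 mm) begins 61 mm behind the grasp point.
Start: joints at [1.19, 0.411, -0.013, 1.596, 0.006, 1.134, -0.082], TCP at [192.316, -594.679, 230.653] pointing down, gripper open.
Joint ranges: [-2.95, 2.95], [-0.29, 1.99], [-1.47, 1.44], [0.14, 2.54], [-1.03, 4.17], [0.13, 1.85], [-2.86, 2.86]. Speed limits (rad/s): [2.39, 2.39, 3.01, 3.01, 3.14, 3.14, 3.14].

### API

Orientations are given as [roll, pitch, yaw] about the fixed x, y, z axes, in that order (R = Rz(yaw) Ry(pitch) Rx(roll)).
In Python, from plant import ctrl, command_gripper, kinematics, vision, workorder, models, get_time_s, get_qpos, get_qd, get_tau, get_eef_pos, get_tool_rot, get_force, get_wrist_torque, get_width, get_finger_force gives the robot as it stands. The module is installed in compiled form; this text tells all that it offers. Calls block until the motion is done:
- ctrl.reach(position, orientation): joint-space move of the TCP to a pose.
- ctrl.movel(position, vel=150, rot=None): straight line of the TCP; rot=None keeps the orientation; vel is the mean speed in mm/s.
- ctrl.movej(angles): joint-space move.
- command_gripper(opening): finger opening in mm; the grip force is fixed at half the most; returns when the fingers have stopped.
- ctrl.wait(seconds).
- kinematics.solve_ik(position, orientation): joint angles nearest the present ones, or None.
- vision.snapshot(name): name is "side" or "top" or "wrist"; returns the picture (480x640x3 uint8, red, green, blue); there is no depth.
- vision.camera_params(name): a dict with "camera_matrix" (3x3 intrinsics, pixels), "rvec" (rotation vector, rad) and "tvec" (3), from world to camera coordinates, as OpenCV has them. Camera axes: x right, y down, z forward; pixel columns grow to the right and rows downward; lengths in mm; the calibration is good to about 2 mm. A picture is of the moment at which its call begins: read the wrist's pose just before it. camera_params takes no time and is no camera call; for the wrist camera it gives the pose at the moment of the call.
A pose or a line that the arm cannot do raises ctrl.MotionError and nothing moves.
- workorder.close_job(): hands the job in; it is judged then, once.
Trained networks look in the newest picture that a camera, given by its name, has taken for a name from the list of things; names that differ only in an ending like _2 or _b are one class to them, and where a whole thing is asked for, a point or a joint stands for the part that bears it (a point fixed in the world has none). Each returns a list of dicts, best first, with "score" (0 to 1); they miss things now and then, are a little off and sometimes report something else, mostly with a low value. They report only what shows in the picture. A call takes as long as a camera call. They do not tell look-alikes from the thing itself.
- models.find_in(query, camera): "position" ([x, y, z] in mm, in the coordinates of the camera as it stood for that picture, good to about 4 mm: the middle of the surface that is visible of it).
- models.outline_of(query, camera): "region" (480x640 bool, what is visible of it).
Readings, each from a call of its own:
- get_time_s(): time.
- get_qpos(): joint angles.
- get_qd(): joint speeds.
- get_tau(): joint torques, N m.
- get_eef_pos(): TCP position.
- get_tool_rot(): TCP orientation.
- get_force(): force on the tool from outside, world axes, zero at the start.
- get_wrist_torque(): the same for the moment, N m.
- get_width(): finger opening in mm.
- get_finger_force(): force on a finger pad.
Only numpy, scipy, OpenCV 4.12 (cv2) and the standard library are available. Lean on these libraries where they do the work, as an engineer would, in place of code of your own. Each camera call takes 0.05 s, during which the arm holds its last target. There are 200 camera calls.

## Working session

There is one attempt and no reset: what is moved stays moved. The work goes in short steps, each a Python script; the robot and the scene stay as the last script left them, time stands still between calls to the robot, and variables do not carry over. Pictures are saved under pics/ and viewed, at most 10 in all, crops included, and the job is handed in when it is done.

```bash
mkdir -p pics
python3 - <<'E'
from plant import *
import cv2,numpy as np
for c in("top","side"):
    im=vision.snapshot(c); cv2.imwrite(f"pics/{c}0.png",im[...,::-1])
    p=vision.camera_params(c); R=cv2.Rodrigues(np.array(p["rvec"],float))[0]; t=np.array(p["tvec"],float).ravel()
    print(c,"campos",(-R.T@t).round(),"f",np.array(p["camera_matrix"]).round(1).tolist())
    for q in("lamp_head","detector","carriage","tab","wide","slim","rack","pocket_wide","pocket_slim","post","driver","bottle"):
        try:
            for d in models.find_in(q,c)[:3]:
                print(q,round(d["score"],2),(R.T@(np.array(d["position"])-t)).round(1))
        except Exception as e: print(q,e)
print(get_time_s())
E
```

```text
top campos [ 326.  -31. 1196.] f [[463.5, 0.0, 325.5], [0.0, 463.5, 239.2], [0.0, 0.0, 1.0]]
lamp_head 0.94 [485.3 251.7  96.8]
lamp_head 0.34 [ 566.2 -250.5   57.5]
detector 0.92 [483.8 249.1  99.3]
detector 0.39 [ 650.3 -259.8  139.7]
carriage 0.9 [503.1 252.9 123.6]
tab 0.84 [490.6 247.4 122.3]
tab 0.16 [428.3 208.4  38.4]
slim 0.76 [679.  126.7 111.7]
slim 0.55 [ 566.8 -255.1   60.1]
slim 0.54 [500.  253.  123.1]
rack 0.75 [ 335.2 -407.1   56.3]
rack 0.6 [ 567.3 -249.    59.8]
rack 0.57 [ 329.3 -150.6   52.9]
pocket_wide 0.95 [ 335.4 -408.4   53.9]
pocket_wide 0.93 [ 567.2 -252.2   59.3]
pocket_wide 0.91 [ 324.  -153.2   59. ]
pocket_slim 0.98 [ 565.2 -256.1   63.8]
pocket_slim 0.92 [ 325.8 -149.6   58.6]
pocket_slim 0.59 [ 337.8 -401.9   52.2]
post 0.56 [ 645.9 -256.7  138.7]
driver 0.96 [427.4 209.3  36.4]
bottle 0.7 [503.9  -5.5  63.9]
side campos [ 270. -718. 1011.] f [[578.3, 0.0, 314.7], [0.0, 578.3, 244.5], [0.0, 0.0, 1.0]]
lamp_head 0.96 [479.  189.6  55.2]
lamp_head 0.18 [480.3 245.8 121.7]
detector 0.71 [481.3 193.6  57.6]
detector 0.57 [505.1 -13.2  54.9]
detector 0.42 [483.  247.1 127.1]
carriage 0.6 [479.9 245.7 123. ]
tab 0.77 [481.8 246.3 125.6]
tab 0.24 [514.4 176.6 148.1]
wide 0.63 [497.  318.5 147.8]
wide 0.5 [481.9 247.8 119.9]
slim 0.7 [515.5 179.3 144.7]
slim 0.59 [682.5 108.1  94.5]
rack 0.71 [ 373.1 -402.6   67.3]
rack 0.65 [ 329.4 -159.8   53.1]
pocket_wide 0.87 [ 379.1 -398.3   66.7]
pocket_wide 0.86 [ 575.3 -269.7   62.9]
pocket_wide 0.84 [ 329.  -158.4   57.5]
pocket_slim 0.78 [ 566.7 -269.3   55.6]
pocket_slim 0.73 [ 326.  -160.3   59.6]
pocket_slim 0.63 [ 375.  -393.5   65.1]
post 0.97 [ 642.9 -272.2  130.9]
driver 0.71 [430.1 203.1  33.6]
driver 0.64 [479.2 191.   59. ]
bottle 0.62 [505.7 -16.   57.3]
1.3
```

View pics/top0.png

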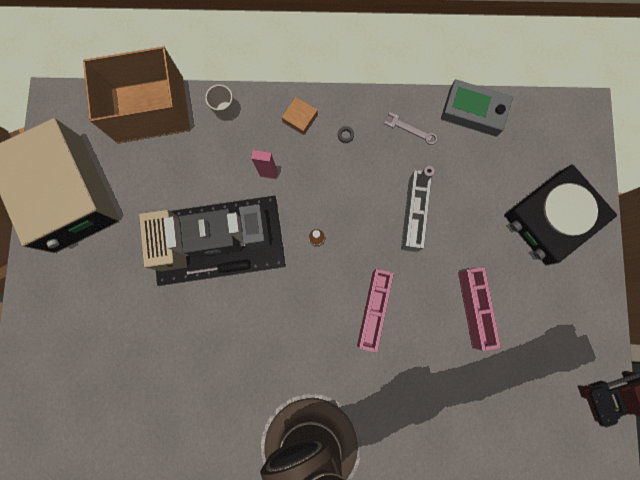

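View pics/side0.png

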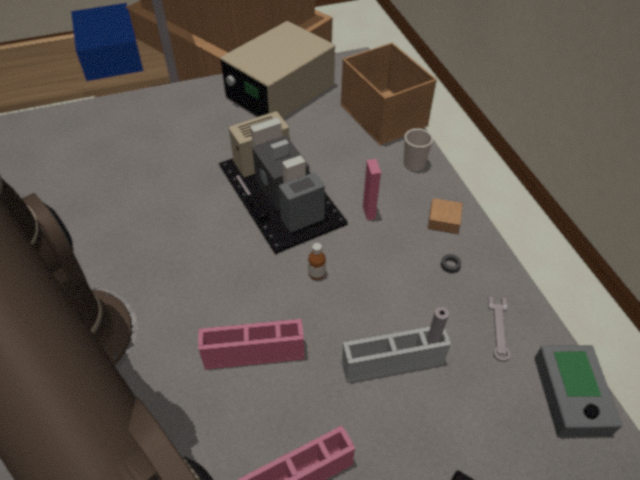

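The top view shows the bench at about (210,240) with the lamp head at its left end (+y). The white wide spacer is at (171,232) on the lamp side and the slim one at (233,223) on the detector side. The real rack is at (418,210) with its post at (428,172), and the bottle is at (317,236). The side view agrees, and the pink racks and bar are decoys. Next I'll measure the rack and bench with the wrist camera.

Run:
```python
from plant import *
import cv2,numpy as np,pickle
def snap(n):
    p=vision.camera_params("wrist"); im=vision.snapshot("wrist"); cv2.imwrite(f"pics/{n}.png",im[...,::-1]); pickle.dump(p,open(f"pics/{n}.pkl","wb"))
    R=cv2.Rodrigues(np.array(p["rvec"],float))[0]; t=np.array(p["tvec"],float).ravel()
    print(n,"cam",(-R.T@t).round(),"axis",R[2].round(2),"tcp",np.round(get_eef_pos()),np.round(get_tool_rot(),2),np.round(get_qpos(),2), p["camera_matrix"][0][0],get_time_s())
print(np.round(get_tool_rot(),3)); 
snap("w_s")
def go(p,n):
    ctrl.reach(p,[np.pi,0,0]); ctrl.wait(.2); snap(n)
go([560,-290,330],"rA"); go([520,-220,330],"rB")
go([450,210,370],"bA"); go([500,290,370],"bB")
ims=[cv2.resize(cv2.imread(f"pics/{n}.png"),(400,300)) for n in("rA","rB","bA","bB")]
cv2.imwrite("pics/mos.png",np.vstack([np.hstack(ims[:2]),np.hstack(ims[2:])]))
```

```text
[3.142 0.    0.313]
w_s cam [ 255. -575.  385.] axis [-0.23 -0.07 -0.97] tcp [ 192. -595.  231.] [3.14 0.   0.31] [ 1.19  0.41 -0.01  1.6   0.01  1.13 -0.08] 401.447451366671 1.35
rA cam [ 625. -291.  484.] axis [-0.24  0.   -0.97] tcp [ 560. -291.  330.] [ 3.14  0.   -0.  ] [ 0.51  0.37 -0.16  1.43  0.06  1.35 -1.22] 401.447451366671 3.375
rB cam [ 586. -221.  484.] axis [-0.24  0.   -0.97] tcp [ 520. -221.  330.] [-3.14  0.   -0.  ] [ 0.47  0.25 -0.19  1.59  0.05  1.3  -1.3 ] 401.447451366671 4.0417
bA cam [516. 209. 524.] axis [-0.24  0.   -0.97] tcp [450. 209. 370.] [ 3.14  0.   -0.  ] [-0.04  0.14 -0.55  1.65  0.07  1.37 -2.18] 401.447451366671 5.9
bB cam [566. 289. 525.] axis [-0.24  0.   -0.97] tcp [500. 289. 371.] [ 3.14 -0.   -0.  ] [-0.16  0.3  -0.59  1.47  0.17  1.42 -2.33] 401.447451366671 6.6167
```

View pics/mos.png

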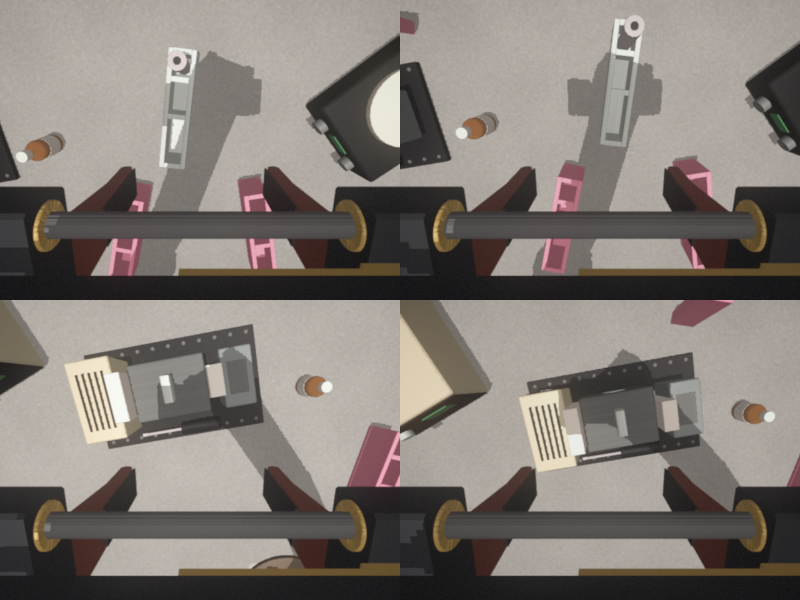

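All four wrist views show the rack and bench clearly. In the 640-px frames, the rack is at about (290,170) in rA and (350,130) in rB. The bench is at about (270,140) in bA, and it is yawed by roughly 10°. I'll fit wireframes to the edges in the paired views, leaving height free.

```bash
cat > fit.py <<'E'
import cv2,numpy as np,pickle
from scipy.optimize import minimize
def rect(x0,x1,y0,y1,z): 
    c=[(x0,y0),(x1,y0),(x1,y1),(x0,y1)]; out=[]
    for a,b in zip(c,c[1:]+c[:1]):
        n=max(4,int(np.hypot(a[0]-b[0],a[1]-b[1])/3)); s=np.linspace(0,1,n)[:,None]
        out.append(np.hstack([np.array(a)*(1-s)+np.array(b)*s,np.full((n,1),z)]))
    return np.vstack(out)
def rack(): return np.vstack([rect(-96.5,96.5,-22,22,78),rect(-88.5,-12.5,-14,14,78),rect(-4.5,46.5,-14,14,78)])
def bench(): return np.vstack([rect(-65,65,83,153,122),rect(-45,45,-133,-83,122),rect(-45,45,-60,60,122),rect(-100,90,-165,165,12)])
def spacer(w): return rect(-w/2,w/2,-11,11,0)
class V:
    def __init__(s,n):
        s.n=n; s.im=cv2.imread(f"pics/{n}.png"); p=pickle.load(open(f"pics/{n}.pkl","rb"))
        s.r=np.array(p["rvec"],float);s.t=np.array(p["tvec"],float);s.K=np.array(p["camera_matrix"],float)
        e=np.zeros((480,640),bool)
        for c in cv2.split(s.im): e|=cv2.Canny(cv2.GaussianBlur(c,(3,3),0),25,70)>0
        e[300:]=0
        s.dt=cv2.distanceTransform((~e).astype(np.uint8),cv2.DIST_L2,5)
    def proj(s,P): return cv2.projectPoints(P.astype(float),s.r,s.t,s.K,None)[0].reshape(-1,2)
    def cost(s,P):
        u=s.proj(P); m=(u[:,1]<295)&(u[:,1]>2)&(u[:,0]>2)&(u[:,0]<637)
        d=cv2.remap(s.dt,u[:,0].astype(np.float32)[None],u[:,1].astype(np.float32)[None],cv2.INTER_LINEAR)[0][m]
        return np.mean(d**2/(d**2+s.c**2)) if m.any() else 1
def pose(q,P):
    c,s_=np.cos(q[2]),np.sin(q[2]); z=q[3] if len(q)>3 else 0
    return np.c_[c*P[:,0]-s_*P[:,1]+q[0],s_*P[:,0]+c*P[:,1]+q[1],P[:,2]+z]
def fit(P,q0,views,n=40,sp=(12,12,.08,6)):
    rng=np.random.default_rng(0); q=np.array(q0,float); best=None
    for c in (8,3,1.5):
        for v in views: v.c=c
        f=lambda q:sum(v.cost(pose(q,P)) for v in views)/len(views)
        c0=[q]+([q+rng.uniform(-1,1,len(q))*np.array(sp)[:len(q)] for _ in range(n)] if c==8 else [])
        rs=[minimize(f,s,method="Nelder-Mead",options=dict(xatol=.01,fatol=1e-5,maxiter=500,initial_simplex=np.vstack([s]+[s+np.eye(len(q))[i]*(4,4,.03,3)[i] for i in range(len(q))]))) for s in c0]
        b=min(rs,key=lambda r:r.fun); q=b.x
    return q,b.fun
E
cat > dofit.py <<'E'
from fit import *
rv=[V("rA"),V("rB")]; bv=[V("bA"),V("bB")]
qr,fr=fit(rack(),[567,-252,-.05,0],rv); print("rack",qr.round(3),fr)
for v in rv: print(v.n,fit(rack(),qr[:3],[v],5)[0].round(3))
qb,fb=fit(bench(),[485,250,.14,0],bv); print("bench",qb.round(3),fb)
for v in bv: print(v.n,fit(bench(),qb[:3],[v],5)[0].round(3))
res={"rack":qr,"bench":qb}
R2=lambda a:np.array([[np.cos(a),-np.sin(a)],[np.sin(a),np.cos(a)]])
for n,w,y in(("wide",70,71.5),("slim",45,-71.5)):
    best=None
    for x in(-15,0,15):
        p=qb[:2]+R2(qb[2])@[x,y]
        q,f=fit(spacer(w),[*p,qb[2],162],bv,20,(10,3,.03,4))
        if best is None or f<best[1]: best=(q,f)
    q,f=best; res[n]=q; print(n,q.round(3),f,"in bench:",(R2(-qb[2])@(q[:2]-qb[:2])).round(1),(q[2]-qb[2]).round(3))
pickle.dump(res,open("res.pkl","wb"))
tiles=[]
for v in rv+bv:
    im=cv2.resize(v.im,None,fx=3,fy=3,interpolation=cv2.INTER_CUBIC)
    obs=[pose(qr,rack())] if v in rv else [pose(qb,bench()),pose(res["wide"],spacer(70)),pose(res["slim"],spacer(45))]
    for k,P in enumerate(obs):
        for u in v.proj(P)*3+1: cv2.circle(im,tuple(np.round(u).astype(int)),1,[(0,255,0),(0,0,255),(255,0,0)][k],-1)
    c=v.proj(obs[0]).mean(0)*3; x0=int(np.clip(c[0]-400,0,1120)); y0=int(np.clip(c[1]-300,0,840)); tiles.append(im[y0:y0+600,x0:x0+800])
cv2.imwrite("pics/ovr.png",np.hstack([t[:, 200:600] for t in tiles[:2]])); cv2.imwrite("pics/ovb.png",tiles[2])
E
python3 dofit.py
```

```text
rack [ 5.80416e+02 -2.54261e+02 -1.18000e-01 -8.50000e-01] 0.17213989794254303
rA [ 5.80586e+02 -2.54150e+02 -1.18000e-01]
rB [ 5.80204e+02 -2.54378e+02 -1.17000e-01]
bench [ 5.07642e+02  2.56345e+02  1.69000e-01 -3.61500e+00] 0.20975732803344727
bA [5.07511e+02 2.56584e+02 1.70000e-01]
bB [5.07978e+02 2.57134e+02 1.68000e-01]
wide [4.95257e+02 3.26732e+02 1.72000e-01 1.61363e+02] 0.09907184541225433 in bench: [-0.3 71.5] 0.003
slim [5.19695e+02 1.85951e+02 1.68000e-01 1.61428e+02] 0.08355345577001572 in bench: [  0.  -71.4] -0.001
```

View pics/ovr.png

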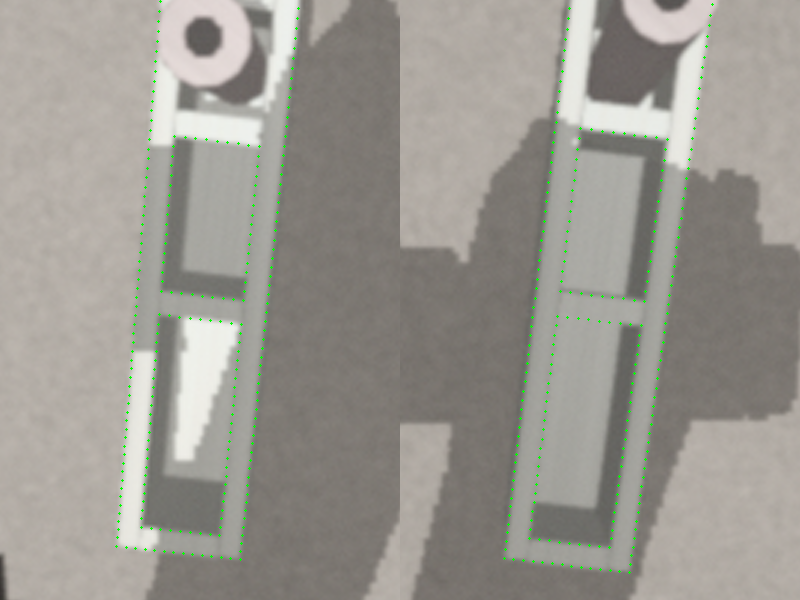

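View pics/ovb.png

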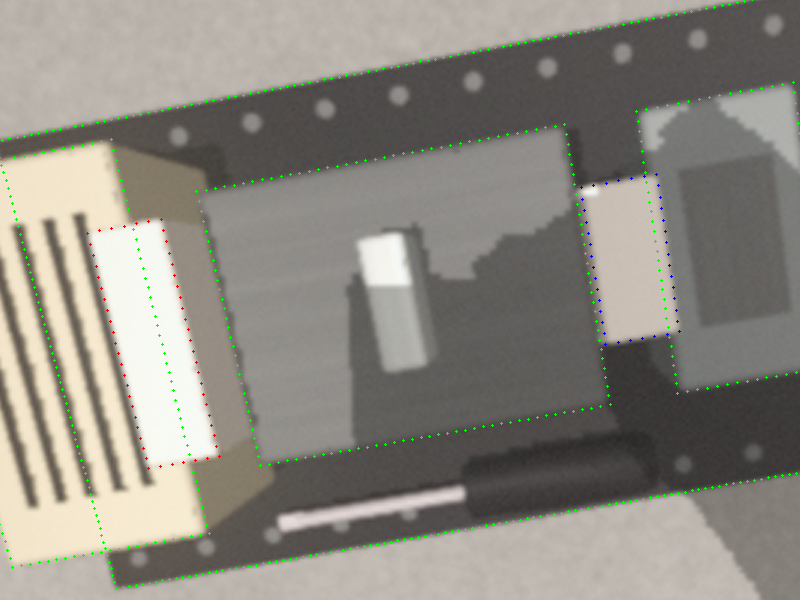

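The overlays match both objects in both views. Rack and bench top heights agree to within a few mm, and both spacer tops fit at z≈161.4 against 162 expected. I'll move the wide spacer first.

```bash
cat > job.py <<'E'
from plant import *
import numpy as np,pickle
res=pickle.load(open("res.pkl","rb")); pi=np.pi
st=lambda s:print(s,"t%.1f"%get_time_s(),np.round(get_eef_pos(),1),"F",np.round(get_force(),1),"w",round(float(get_width()),1),flush=True)
def loc(q,x,y): c,s=np.cos(q[2]),np.sin(q[2]); return q[0]+c*x-s*y,q[1]+s*x+c*y
def pick(n):
    x,y,yaw,_=res[n]; o=[pi,0,float(res["bench"][2])]
    print("ik",np.round(kinematics.solve_ik([x,y,136],o),2))
    ctrl.reach([x,y,215],o); command_gripper(50)
    ctrl.movel([x,y,136],vel=100); st("at "+n)
    command_gripper(10); st("gripped")
    ctrl.movel([x,y,160],vel=60); st("up24")
    if get_width()<15: raise SystemExit("lost")
    ctrl.movel([x,y,260],vel=120); ctrl.movel([x,y,322],vel=200); st("lifted")
def over(px):
    q=res["rack"]; x,y=loc(q,px,0); ctrl.reach([x,y,322],[pi,0,float(q[2])]); st("over")
    return x,y
def lower(x,y):
    ctrl.movel([x,y,226],vel=200); ctrl.wait(.1); f0=np.array(get_force()); st("above mouth")
    for z in list(range(220,139,-8))+list(range(138,126,-1)):
        ctrl.movel([x,y,z],vel=80 if z>140 else 30); d=np.array(get_force())-f0
        if d[2]>6 or np.hypot(*d[:2])>12: break
    st("down z%d"%z)
    return z
E
python3 - <<'E'
from job import *
import cv2
pick("wide"); over(-50.5); ctrl.wait(.2)
for c in("side","wrist"): cv2.imwrite(f"pics/{c}_w.png",vision.snapshot(c)[...,::-1])
a=cv2.imread("pics/side_w.png")[160:460,240:560];b=cv2.imread("pics/wrist_w.png")
cv2.imwrite("pics/chk.png",np.hstack([cv2.resize(a,(400,375)),cv2.resize(b,(400,375))]))
E
```

```text
ik [-0.25  0.52 -0.57  1.75  0.33  0.97 -2.35]
at wide t9.0 [495.5 327.1 136.6] F [ 0.1 -0.5  0.4] w 50.1
gripped t9.5 [495.4 326.8 136.2] F [-1.6  0.   1.8] w 21.5
up24 t10.1 [495.4 326.6 160.2] F [ 0.2 -0.3 -3.6] w 21.9
lifted t11.5 [495.1 326.6 321. ] F [-0.5  0.2 -3.1] w 22.1
over t13.6 [ 530.9 -246.8  322.1] F [ 0.2 -0.4 -3. ] w 21.7
```

View pics/chk.png

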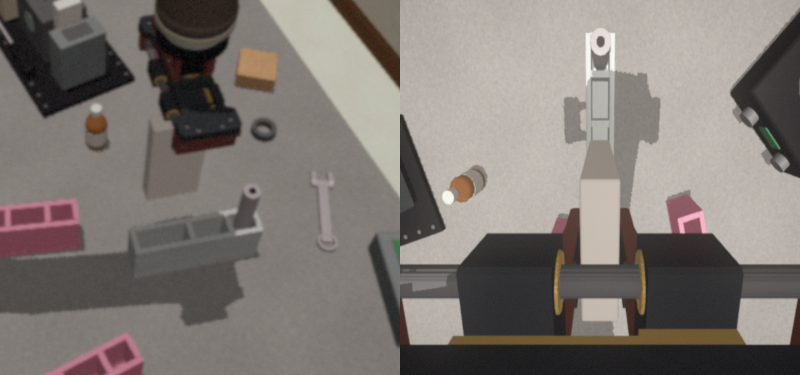

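The spacer hangs straight in the jaws. In the wrist half of the picture it lines up with the rack at about (600,150). Next step is lowering it.

Run:
```python
from job import *
x,y=loc(res["rack"],-50.5,0); lower(x,y)
```

```text
above mouth t14.6 [ 531.3 -248.6  227.8] F [-0.1  0.3 -2.1] w 22.0
down z131 t19.6 [ 530.7 -248.4  132.2] F [-1.5  0.1  7.8] w 22.0
```

The wide spacer reached the pocket floor at TCP z=132, as expected. Release it and do the slim one.

Run:
```python
from job import *
import cv2
x,y=loc(res["rack"],-50.5,0)
command_gripper(45); ctrl.movel([x,y,230],vel=150); st("released")
pick("slim"); x,y=over(21); ctrl.wait(.1)
z=lower(x,y)
for c in("side",): cv2.imwrite(f"pics/{c}_s.png",cv2.resize(vision.snapshot(c)[160:460,240:560,::-1],(640,600)))
```

```text
released t20.9 [ 529.7 -248.2  229.1] F [ 0.7 -0.1  0. ] w 45.1
ik [ 0.06  0.47 -0.64  1.84  0.34  0.94 -2.14]
at slim t23.8 [520.  186.2 136.5] F [-0.5 -0.1  0. ] w 49.7
gripped t24.3 [519.8 186.  136.2] F [-0.3 -1.   2.3] w 21.8
up24 t24.9 [519.8 185.9 160.3] F [ 0.1 -0.8 -1.9] w 21.8
lifted t26.3 [519.5 185.8 321. ] F [-0.1 -0.3 -3. ] w 21.4
over t28.0 [ 601.9 -254.3  322.3] F [ 0.1  0.6 -2. ] w 21.9
above mouth t28.8 [ 602.4 -256.7  228. ] F [ 0.5  1.1 -1.5] w 21.5
down z131 t33.7 [ 601.7 -256.8  132.2] F [-2.2  0.5  7.5] w 22.0
```

View pics/side_s.png

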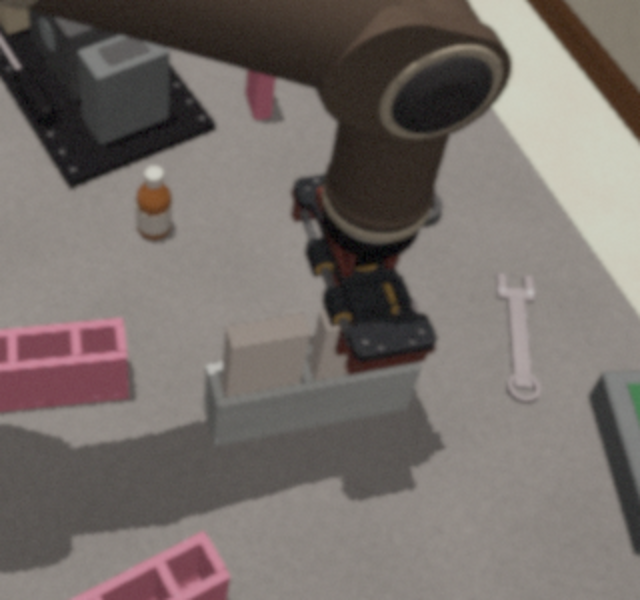

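Both spacers stand in the rack, the wide one at (265,355) and the slim one at (325,345). Release the slim one, then slide the carriage by its tab.

Run:
```python
from job import *
import cv2
x,y=loc(res["rack"],21,0)
command_gripper(45); ctrl.movel([x,y,230],vel=150); st("released")
q=res["bench"]; o=[pi,0,float(q[2])]; P=lambda d,z:[*loc(q,0,d),z]
ctrl.reach(P(0,220),o); command_gripper(45); ctrl.movel(P(0,134),vel=120); st("at tab")
command_gripper(4); ctrl.wait(.1); st("tab gripped")
u=np.array([-np.sin(q[2]),np.cos(q[2]),0]); p0=np.array(get_eef_pos())
if 10<get_width()<18:
    for d in [6,12,17]+list(range(19,32)):
        ctrl.movel(P(d,134),vel=40); f=float(np.array(get_force())@u)
        print(d,round(float((np.array(get_eef_pos())-p0)@u),1),round(f,1))
        if f<-18: break
    ctrl.wait(.2); st("pushed")
    command_gripper(45); ctrl.movel([*get_eef_pos()[:2],230],vel=120); st("up")
    ctrl.reach([450,170,370],[pi,0,0]); ctrl.wait(.2)
    p=vision.camera_params("wrist"); im=vision.snapshot("wrist")[...,::-1]; cv2.imwrite("pics/end.png",im); pickle.dump(p,open("pics/end.pkl","wb"))
    s=vision.snapshot("side")[...,::-1]
    cv2.imwrite("pics/fin.png",np.hstack([cv2.resize(im[20:270,80:480],(400,250)),cv2.resize(s[100:400,200:520],(400,375))[:250*1]]) if 0 else np.vstack([cv2.resize(im[20:270,80:480],(480,300)),cv2.resize(s[90:400,200:520],(480,300))]))
```

```text
released t35.2 [ 600.7 -256.7  229.1] F [ 0.7  0.6 -0.9] w 45.3
at tab t38.1 [507.9 256.8 134.6] F [-0.6 -0.1  0.5] w 44.9
tab gripped t38.8 [507.7 256.4 134.2] F [-1.1 -0.1  2.7] w 13.9
6 6.0 -1.8
12 12.1 -1.0
17 17.0 -1.6
19 18.7 -2.0
20 19.4 -3.4
21 20.3 -3.0
22 21.3 -4.6
23 22.4 -4.0
24 23.1 -4.5
25 23.2 -6.7
26 23.1 -10.7
27 23.2 -13.4
28 23.2 -15.5
29 23.2 -17.7
30 23.2 -20.7
pushed t42.9 [503.8 279.3 134.1] F [ -2.5 -21.   19.5] w 14.0
up t44.5 [502.2 285.8 229.3] F [ 0.8 -0.4  0.2] w 45.1
```

View pics/fin.png

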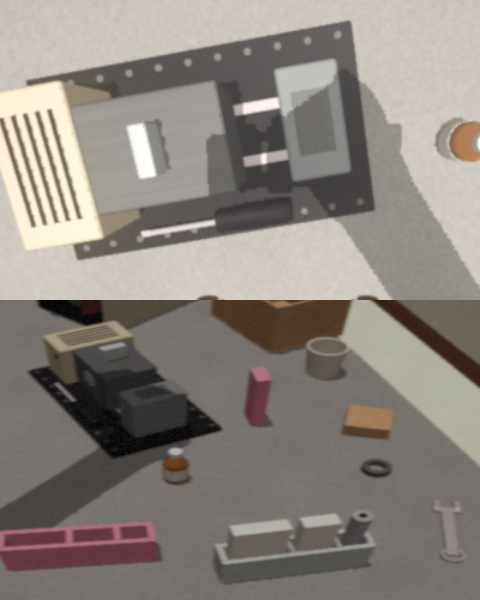

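The carriage is flush against the lamp head at (80,150), and both spacers stand in their own pockets at (260,540) and (320,530). The post, driver and bottle have not moved, so I'm handing in.

```bash
python3 -c "
from plant import *
print(get_time_s(), workorder.close_job())"
```

```text
the job is handed in; nothing more can be done
45.5917 None
```

I stored both spacers standing on the floors of their own rack pockets, slid the carriage 23 mm to its stop against the lamp head, and handed the job in at 45.6 s; the screwdriver, bottle and post look unmoved in the final pictures.

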